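Wind a potted plant up into the light

TASK

The succulent hanging on the board needs more light. Lift its square pot up and off the board, stand it upright near the middle of the plant lift's tray, and wind the lift's hand crank clockwise until the tray is all the way up. Leave the empty round pot hanging and do not disturb the other things on the table.

Things in the scene. Friction and masses are not known exactly. Their poses are not given: they have to be found in the camera images.
- crank (a joint): angle of the lift's hand crank, rad: 0 with the tray lowest, growing as the crank is turned clockwise seen from above, stop at 10.8 (1.7 turns, tray fully up). It turns about a vertical axis, stays where it is left, and needs about 4 to 6 N at the handle. Starts between 0.2 and 1.6.
- crank_axis (a point): fixed point on the crank's vertical axis, 110 mm above the table, over the white gearbox (90 x 90 x 58 mm high) at one end of the lift's plywood base (130 x 370 x 12 mm). Its y axis points along the base to the tray, whose centre is 220 mm away. At crank angle 0 the crank's arm points along this point's -x; it turns clockwise from there.
- crank_handle (a point): point on the upright wooden grip at the end of the crank's flat steel arm (14 mm wide, top 76 mm above the table): 60 mm from the axis, 108 mm above the table, 23 mm under the grip's top. The grip is 56 mm tall, 22 mm along the arm, 16 mm across it, and fixed to the arm: it does not spin on it. +x points from the grip to the crank's axis, z up.
- lift_tray (a joint): height of the lift's tray above its lowest place, m: 0 to 0.095 (crank at its stop); driven by the crank, 55 mm a turn.
- tray_top (a point): centre of the upper face of the lift's square plywood tray (130 x 130 mm, 6 mm thick, no rim) on a round column; z up, x and y along its edges, parallel to those of crank_axis. Its face is 76 mm above the table at lift_tray 0.
- pot: square concrete-grey pot, 56 x 56 x 80 mm tall, about 0.4 kg, its green succulent 22 mm above the rim. Origin: centre of its underside, z up. On its +x side a steel strap 30 mm wide reaches out at the rim (its underside at z 74 mm), then down 26 mm, 13 mm behind the pot; so it hangs over the board's top edge. Lift it 35 mm or more to clear the board. Its y sides are free to grip.
- empty_pot: round concrete-grey pot, 56 mm across, 80 mm tall, empty, hung on the same board by the same strap, 120 mm beside the square pot, to its left or right. Origin: centre of its underside. Stays where it is.
- board: fixed upright wooden board, 10 mm thick, 250 mm long (along its y), top edge 150 mm above the table, on a plywood foot; the pots hang on its -x side. Origin: on the table under the middle of the upright board.
- watering_can: white watering can 90 mm across, spout along its +x, 115 mm high; origin at the centre of its underside. Bystander.
- vase: white vase 90 mm across, 105 mm high; origin at the centre of its underside. Bystander.
- books: two books lying flat, 115 x 170 mm, 38 mm high; origin at the centre of the underside. Bystander.
- brush: hand brush with a wooden handle, lying flat, about 200 mm long; origin within it. Bystander.
- spray_bottle: amber bottle 64 mm across, 170 mm high; origin at the centre of its underside. Bystander.
Mind the look-alikes: they are no part of the job. What is shaped like the pot but purple is not meant.

How it is judged:
By the outcome, as a careful person would: the job done as asked, in the order asked, and still so for the second after the job is handed in, with the robot touching nothing.
It also fails if it takes over 72 s, if anything falls off the work surface, if the arm or the gripper's body presses on something with over 40 N, if the wrist force passes 120 N, or if a joint passes its speed limit or range.

ROBOT

A 7-joint arm with a two-finger parallel gripper is mounted at the origin on the work surface. World frame = base frame: x ahead of the robot, y to its left, z up, the work surface at z = 0. Lengths are in m, angles in rad, forces in N, time in s.
With the tool pointing down it reaches from about 0.35 to 0.9 m from the base axis. Payload 19.9 kg.
Tool frame: the origin (TCP) lies at the very end of the fingers, on their centre line; the grasp point (between the pads) lies 19 mm behind it; z points along the fingers, y is the direction in which the jaws open and shut (so a half turn about z gives the same grasp; the last joint's range is limited). The gripper opens to 94 mm and grips with 3 to 60 N. Pads are 16 mm wide; open, the fingers measure 119 mm over their backs; the gripper's body (75 mm by 177 mm) begins 78 mm behind the grasp point.
Start: joints at [-1.292, 0.417, -0.01, 1.614, 0.005, 1.111, -0.053], TCP at [0.197, 0.593, 0.205] pointing down, gripper open.
Joint ranges: [-2.81, 2.81], [-0.39, 2.02], [-1.27, 1.25], [0.06, 2.57], [-1.19, 4.33], [0.19, 2], [-2.82, 2.82]. Speed limits (rad/s): [1.89, 1.89, 2.39, 2.39, 3.01, 3.01, 3.01].

INTERFACE

Orientations are given as a unit quaternion [w, x, y, z].
In Python, from plant import manip gives the robot as it stands.
- The arm moves only by the tool carry_out, never from a script. Its argument "series" is a list of rows, each a list of 4 numbers: the shift along the tool's x, y, z normalised to -1 to 1, where 1 is 0.08 m, then the turn about the tool's z normalised to -1 to 1, where 1 is 0.12 rad. In form: [[tx, ty, tz, yaw], ...]. A call has 1 to 20 rows; each row shifts and turns the commanded pose from where the row before left it, along the tool's axes as they then stand; what a row does not reach is not made up. A row lasts 1/8 s, in which the tool goes at most 62.5 mm and 10.7 degrees, less where a joint would pass 70% of its speed; a pose out of reach is approached as far as the arm can. A call with a number of a shift or a turn outside -1 to 1 is refused whole. A call with a gripper value outside its range is refused whole. "fingers" is the closure, from 0 (fully open) to 1 (shut), set as the call begins (left out, the last holds). The fingers move at their own pace and stop on an object; "grip_force" is the grip in N (left out, the last holds). Time passes only in rows, so rows that do not move let the fingers close. It gives the time, the measured TCP pose, the force and the opening at its end, in the units of the state.
- manip.get_obs(): the state, without advancing time (a new reading comes with each control period).
- manip.capture(name): name is "scene" or "top" or "wrist"; returns a dict with "frame" (384x512x3 uint8, red, green, blue), "z_map" (384x512 float32, m along the optical axis (not along the pixel's ray), 0 where there is no reading), "fx", "fy", "cx", "cy" (pixels), "k1" (the pictures are not rectified: a ray, as slopes to the right and down, at radius r is drawn at 1 + k1 r^2 times it, then the intrinsics apply), "R" (3x3) and "t" (3): a world point X has camera coordinates R X + t. Camera axes: x right, y down, z forward; pixel columns grow to the right and rows downward; lengths in m; the calibration is good to about 2 mm. A picture is of the moment at which its call begins.
- manip.sign_off(): hands the job in, once; it reports no verdict.
The state is a dict: "time_s": time; "joint_pos": joint angles; "joint_velocities": joint speeds; "joint_torque": joint torques, N m; "eef_pos": TCP position; "eef_rot": TCP orientation; "wrist_force": force on the tool from outside, world axes, zero at the start; "ft_torque": the same for the moment, N m; "opening": opening from 0.0 (shut) to 1.0 (fully open).
Only numpy, scipy, OpenCV 4.12 (cv2) and the standard library are available. Lean on these libraries where they do the work, as an engineer would, in place of code of your own. Each camera call takes 0.05 s, during which the arm holds its last target. There are 200 camera calls.

## Working session

There is one attempt and no reset: what is moved stays moved. The work goes in short steps, Python scripts to look and compute and a tool call to move; the robot and the scene stay as the last step left them, time stands still between calls to the robot, and variables do not carry over. Pictures are saved under pics/ and viewed, about 8 in all and at most 12, crops included, and the job is handed in when it is done.

Besides the shell and the picture viewer there is one more tool, called after "Call:" as a command line: name --pt "numbers of a row" for each row, then --argument value for the rest. carry_out: Moves the arm, as the interface text tells. Scaled input: -1 to 1 covers 0.08 m each way for a shift and 0.12 rad each way for a turn. Its arguments: {"type":"object","properties":{"series":{"type":"array"},"fingers":{"type":"number"},"grip_force":{"type":"number"}},"required":["series"]}

```bash
ls; mkdir -p pics
cat > h.py <<'E'
import numpy as np, cv2, pickle
from plant import manip
def cap(n,save=None):
    c=manip.capture(n)
    if save: cv2.imwrite(f'pics/{save}.png',c['frame'][:,:,::-1])
    return c
def cloud(c):
    h,w=c['z_map'].shape
    K=np.array([[c['fx'],0,c['cx']],[0,c['fy'],c['cy']],[0,0,1]])
    u,v=np.meshgrid(np.arange(w,dtype=float),np.arange(h,dtype=float))
    p=cv2.undistortPoints(np.stack([u,v],-1).reshape(-1,1,2),K,np.array([c['k1'],0,0,0])).reshape(h,w,2)
    z=c['z_map'][...,None]
    P=np.concatenate([p*z,z],-1)
    X=(P-np.array(c['t']))@np.array(c['R'])
    X[c['z_map']==0]=np.nan
    return X
E
python3 - <<'E'
from h import *
o=manip.get_obs();print({k:np.round(v,3) for k,v in o.items()})
a=cap('scene');b=cap('top')
pickle.dump((a,b),open('c0.pkl','wb'))
im=np.vstack([a['frame'],b['frame']])[:,:,::-1]
cv2.imwrite('pics/a.png',np.ascontiguousarray(cv2.resize(a['frame'],(800,600))[:,:,::-1]))
cv2.imwrite('pics/b.png',np.ascontiguousarray(cv2.resize(b['frame'],(800,600))[:,:,::-1]))
E
```

```text
pics
{'time_s': np.float64(0.0), 'joint_pos': array([-1.291,  0.418, -0.01 ,  1.614,  0.005,  1.111, -0.053]), 'joint_velocities': array([-0.002,  0.   ,  0.   ,  0.001,  0.001, -0.001, -0.001]), 'joint_torque': array([ 0.0000e+00, -8.5126e+01,  6.3900e-01, -4.2597e+01, -4.9000e-02,
        1.9000e-02,  0.0000e+00]), 'eef_pos': array([0.197, 0.593, 0.205]), 'eef_rot': array([-0.   ,  0.16 ,  0.987, -0.001]), 'wrist_force': array([ 0.562, -0.012,  0.477]), 'ft_torque': array([-0.041, -0.014,  0.032]), 'opening': np.float64(1.0)}
```

View pics/a.png

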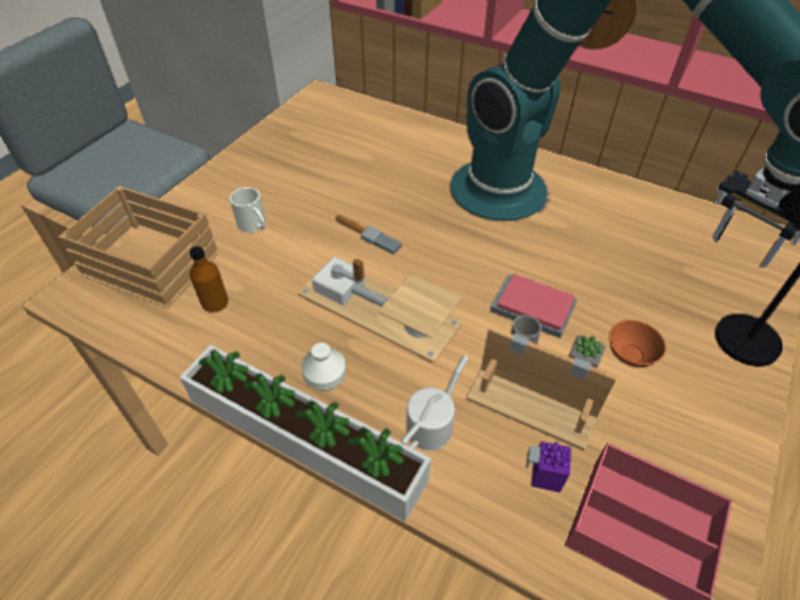

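View pics/b.png

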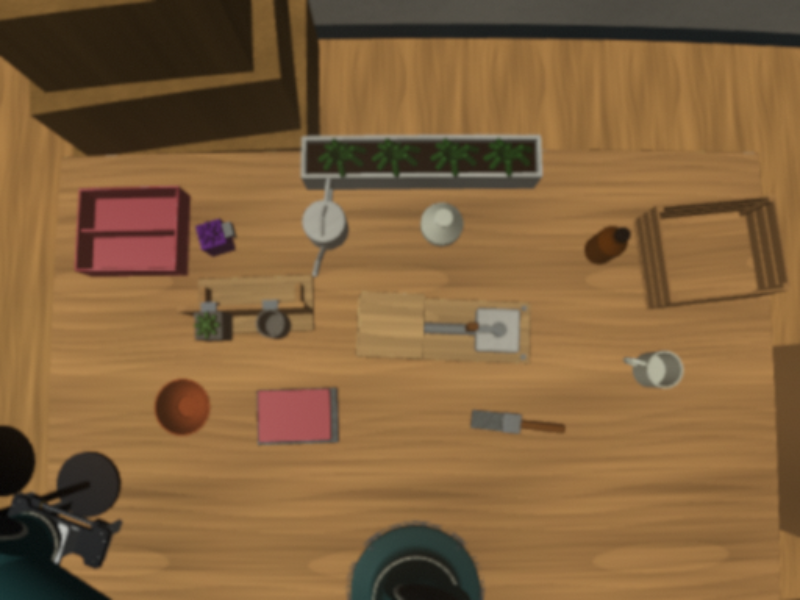

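The square succulent pot is at (588,352) in scene and (209,324) in top. The round empty pot is at (525,332) in scene and (273,322) in top. The purple look-alike is at (551,465) in scene and (214,235) in top. The grey square pot with a green plant, hanging on the board, is the one meant. The crank grip is at (472,326) in top, the gearbox at (500,328) and the tray at (391,326). Next I measure these and take one enlarged crop to confirm.

Run:
```python
from h import *
a,b=pickle.load(open('c0.pkl','rb'))
XA,XB=cloud(a),cloud(b)
pts=np.concatenate([XA.reshape(-1,3),XB.reshape(-1,3)]);col=np.concatenate([a['frame'].reshape(-1,3),b['frame'].reshape(-1,3)]).astype(int)
s=.64
for n,(u,v) in dict(pot=(209,324),empty=(273,322),handle=(472,326),gear=(512,340),tray=(391,326),hub=(500,328)).items():
    print(n,XB[int(v*s),int(u*s)].round(3))
def rect(n,m):
    p=pts[m]; r=cv2.minAreaRect(p[:,:2].astype(np.float32)*1000); print(n,m.sum(),'med',np.median(p,0).round(3),'rect mm',np.round(r[0]),np.round(r[1]),round(r[2],1))
def box(x0,x1,y0,y1,z0,z1): return (pts>[x0,y0,z0]).all(1)&(pts<[x1,y1,z1]).all(1)
np.save('pts.npy',pts);np.save('col.npy',col)
hsv=cv2.cvtColor(col.astype(np.uint8)[None],cv2.COLOR_RGB2HSV)[0].astype(int)
np.save('hsv.npy',hsv)
c=np.hstack([cv2.resize(a['frame'][190:300,300:420],(400,366),interpolation=2),cv2.resize(b['frame'][170:240,180:345],(400,170)).repeat(1,0).copy() if 0 else cv2.copyMakeBorder(cv2.resize(b['frame'][160:245,115:215],(400,340),interpolation=2),0,26,0,0,0)])
c2=cv2.resize(b['frame'][180:235,225:345],(800,230) and (500,229),interpolation=2)
c2=cv2.copyMakeBorder(c2,0,0,0,300,0)
cv2.imwrite('pics/c.png',np.vstack([c,c2])[:,:,::-1])
```

```text
pot [0.55  0.389 0.176]
empty [0.56  0.286 0.082]
handle [ 0.547 -0.114  0.13 ]
gear [ 0.523 -0.203  0.055]
tray [0.551 0.045 0.088]
hub [ 0.547 -0.177  0.076]
```

View pics/c.png

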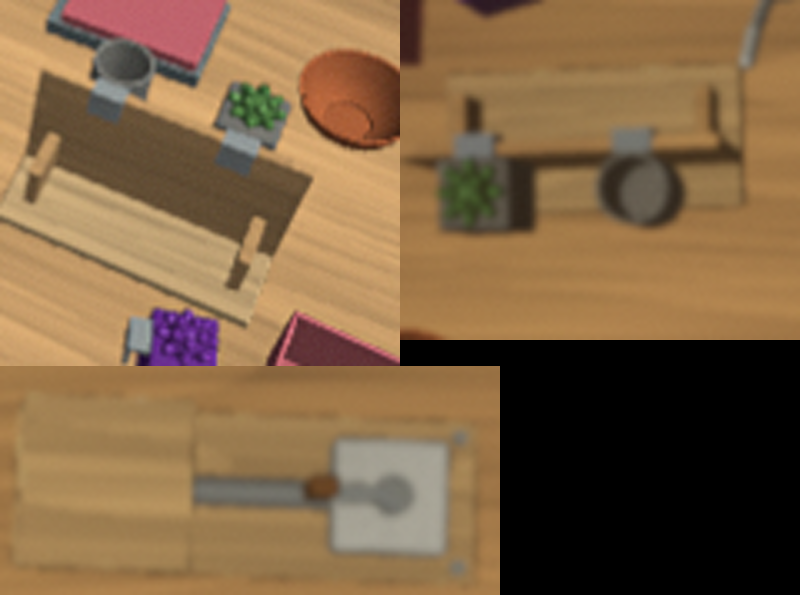

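The crop confirms it. The square grey pot with the green succulent hangs beside the open round one, with its strap on the far (+x) side. The purple pot is elsewhere. The crank arm points roughly along +y, toward the tray. Now for precise positions.

Run:
```python
from h import *
pts=np.load('pts.npy');hsv=np.load('hsv.npy');N=384*512
cam=np.r_[np.zeros(N),np.ones(N)]
def rect(n,m):
  for k in (0,1):
    q=m&(cam==k)
    if q.sum()<4: continue
    p=pts[q]; r=cv2.minAreaRect(p[:,:2].astype(np.float32)*1000); print(n,'ST'[k],q.sum(),'mean',p.mean(0).round(4),'rect',np.round(r[0]),np.round(r[1]),round(r[2],1))
def box(x0,x1,y0,y1,z0,z1): return (pts>[x0,y0,z0]).all(1)&(pts<[x1,y1,z1]).all(1)
rect('tray',box(.45,.65,-.05,.15,.074,.10))
rect('gear',box(.45,.65,-.26,-.1,.048,.066))
br=(hsv[:,0]<20)&(hsv[:,1]>100)
rect('handletop',box(.5,.6,-.16,-.08,.124,.136))
rect('hub',box(.5,.6,-.21,-.145,.066,.09))
g=(hsv[:,0]>35)&(hsv[:,0]<85)&(hsv[:,1]>70)
rect('green',box(.45,.65,.3,.48,.13,.25)&g)
grey=(hsv[:,1]<60)
rect('rim',box(.45,.62,.33,.46,.148,.17)&grey)
rect('rimempty',box(.45,.62,.2,.33,.148,.17)&grey)
rect('board',box(.5,.7,.15,.5,.143,.153)&~grey&~g)
rect('potall',box(.45,.575,.33,.46,.09,.168)&grey)
import sys
for k in (0,1):
  q=box(.45,.66,.33,.46,.05,.2)&(cam==k); print(np.histogram(pts[q,2],bins=np.arange(.05,.2,.01)))
```

```text
tray S 1177 mean [0.5576 0.0477 0.0892] rect [554.  46.] [131. 132.] 87.8
tray T 1666 mean [0.5531 0.044  0.0896] rect [554.  44.] [130. 127.] 87.4
gear S 359 mean [ 0.555  -0.174   0.0567] rect [ 544. -159.] [ 93. 118.] 0.3
gear T 644 mean [ 0.542  -0.1761  0.0575] rect [ 544. -161.] [116.  88.] 89.3
handletop S 26 mean [ 0.5486 -0.1128  0.1293] rect [ 548. -113.] [23. 14.] 81.9
handletop T 27 mean [ 0.545  -0.1151  0.1292] rect [ 545. -116.] [10. 22.] 0.9
hub S 62 mean [ 0.5473 -0.1666  0.0744] rect [ 547. -165.] [40. 26.] 75.3
hub T 83 mean [ 0.5447 -0.1699  0.0758] rect [ 545. -167.] [43. 26.] 89.8
green S 151 mean [0.555  0.3961 0.1707] rect [555. 396.] [40. 47.] 5.0
green T 135 mean [0.5484 0.3939 0.1716] rect [549. 394.] [43. 41.] 21.6
rim S 187 mean [0.5716 0.3965 0.1559] rect [562. 396.] [53. 69.] 88.9
rim T 81 mean [0.5714 0.3913 0.1551] rect [558. 390.] [68. 37.] 2.8
rimempty S 149 mean [0.5677 0.2762 0.1541] rect [565. 277.] [75. 52.] 8.9
rimempty T 84 mean [0.5756 0.2712 0.1551] rect [565. 267.] [69. 31.] 20.6
board S 271 mean [0.5861 0.3374 0.1489] rect [559. 335.] [ 72. 249.] 3.3
board T 259 mean [0.5735 0.3407 0.1496] rect [557. 334.] [ 69. 248.] 3.4
potall S 105 mean [0.5614 0.3974 0.1566] rect [551. 396.] [53. 48.] 89.2
potall T 27 mean [0.5479 0.3812 0.1563] rect [549. 389.] [50. 37.] 2.8
(array([ 88, 146,  92,  83,  95,  94,  87,  86,  96, 125, 287,  92,  80,
         1,   0]), array([0.05, 0.06, 0.07, 0.08, 0.09, 0.1 , 0.11, 0.12, 0.13, 0.14, 0.15,
       0.16, 0.17, 0.18, 0.19, 0.2 ]))
(array([ 19,  45,   2,  10,  27,  18,  18,  33,  32,  85, 268,  88,  88,
         3,   0]), array([0.05, 0.06, 0.07, 0.08, 0.09, 0.1 , 0.11, 0.12, 0.13, 0.14, 0.15,
       0.16, 0.17, 0.18, 0.19, 0.2 ]))
```

Call:
carry_out --pt "-0.35 -0.06 -0.1 0" --pt "-0.7 -0.13 -0.1 0" --pt "-0.7 -0.13 -0.1 0" --pt "-0.7 -0.13 -0.1 0" --pt "-0.7 -0.13 -0.1 0" --pt "-0.7 -0.13 -0.1 0" --pt "-0.7 -0.13 -0.1 0" --pt "-0.4 -0.1 0 -0.4" --pt "0 0 0 -0.9" --pt "0 0 0 -0.9" --pt "0 0 0 -0.8" --pt "0 0 0 0" --pt "0 0 0 0" --fingers 0

```text
time_s: 1.72
eef_pos: [0.5491, 0.3968, 0.2613]
eef_rot: [-0.0, -0.018, 1.0, -0.0]
wrist_force: [0.2, 0.2, 0.4]
opening: 1.0
```

```bash
cat >> h.py <<'E'
from scipy.spatial.transform import Rotation as Ro
def st(tgt=None,ang=None):
    "ang: wanted heading of tool y, deg ccw from +y world"
    o=manip.get_obs();R=Ro.from_quat(np.roll(o['eef_rot'],-1)).as_matrix();p=np.array(o['eef_pos'])
    a=np.degrees(np.arctan2(-R[0,1],R[1,1]))
    print('t',round(float(o['time_s']),2),'p',p.round(4),'ty ang',a.round(2),'z',R[:,2].round(3),'J',np.round(o['joint_pos'],2),'F',np.round(o['wrist_force'],1),'op',round(float(o['opening']),3))
    if tgt is not None: print('shift units',(R.T@(np.array(tgt)-p)/.08).round(3))
    if ang is not None: print('yaw units',((a-ang+90)%180-90)*np.pi/180/.12)
    return o
E
python3 - <<'E'
from h import *
st([.554,.395,.103],3)
c=cap('wrist');X=cloud(c);pickle.dump(c,open('w1.pkl','wb'))
pts=X.reshape(-1,3);hsv=cv2.cvtColor(c['frame'],cv2.COLOR_RGB2HSV).reshape(-1,3)
def f(n,m):
    p=pts[m];r=cv2.minAreaRect(p[:,:2].astype(np.float32)*1000);print(n,m.sum(),p.mean(0).round(4),p.min(0).round(3),p.max(0).round(3),np.round(r[0]),np.round(r[1]),round(r[2],1))
def box(x0,x1,y0,y1,z0,z1): return (pts>[x0,y0,z0]).all(1)&(pts<[x1,y1,z1]).all(1)
f('rim',box(.5,.6,.33,.46,.149,.16)); f('potrim<board',box(.5,.576,.33,.46,.148,.16))
f('board',box(.55,.63,.15,.365,.14,.153));f('empty',box(.5,.578,.2,.33,.148,.16))
cv2.imwrite('pics/d.png',c['frame'][:,:,::-1])
E
```

```text
t 1.73 p [0.5491 0.3968 0.2613] ty ang 2.11 z [-0. -0. -1.] J [-0.71  0.47  0.06  1.4  -0.03  1.27  0.96] F [0.2 0.2 0.4] op 1.0
shift units [-0.061 -0.024  1.978]
yaw units -0.12885796766816113
rim 2652 [0.5628 0.3956 0.1536] [0.519 0.33  0.149] [0.593 0.46  0.159] [556. 394.] [ 73. 129.] 1.6
potrim<board 1382 [0.5439 0.3971 0.1551] [0.519 0.368 0.148] [0.576 0.46  0.159] [548. 414.] [57. 91.] 0.3
board 1385 [0.5798 0.2876 0.1485] [0.55  0.211 0.14 ] [0.597 0.365 0.153] [573. 288.] [153.  46.] 89.8
empty 864 [0.5511 0.2755 0.1544] [0.523 0.249 0.148] [0.578 0.304 0.158] [551. 276.] [56. 55.] 89.7
```

View pics/d.png

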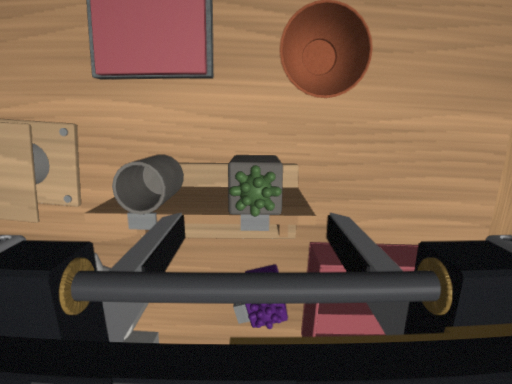

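The wrist view shows the square pot at (255,185) centred between the fingers, with the empty pot at (150,185). The pot centre is about (0.549, 0.396), right under the tool, and the heading matches. I descend and grip.

Call:
carry_out --pt "0 0 0.3 0" --pt "0 0 0.5 0" --pt "0 0 0.5 0" --pt "0 0 0.4 0" --pt "0 0 0.2 0" --pt "0 0 0.08 0" --pt "0 0 0 0"

```text
time_s: 2.65
eef_pos: [0.5495, 0.3971, 0.1037]
eef_rot: [0.0, -0.019, 1.0, 0.0]
wrist_force: [0.3, 0.4, 0.1]
opening: 1.0
```

Call:
carry_out --pt "0 0 0 0" --pt "0 0 0 0" --pt "0 0 0 0" --pt "0 0 0 0" --pt "0 0 0 0" --pt "0 0 0 0" --pt "0 0 0 0" --fingers 1 --grip_force 25

```text
time_s: 3.52
eef_pos: [0.5492, 0.3968, 0.1031]
eef_rot: [0.0, -0.02, 1.0, -0.0]
wrist_force: [-1.3, -1.2, 3.2]
opening: 0.595
```

The opening is 56 mm, which matches the pot. Lifting.

Call:
carry_out --pt "0 0 -0.1 0" --pt "0 0 -0.2 0" --pt "0 0 -0.25 0" --pt "0 0 -0.3 0" --pt "0 0 -0.4 0" --pt "0 0 -0.4 0" --pt "0 0 0 0" --pt "0 0 0 0"

```text
time_s: 4.53
eef_pos: [0.5488, 0.3966, 0.2345]
eef_rot: [-0.0, -0.02, 1.0, -0.0]
wrist_force: [-0.6, -0.2, -4.0]
opening: 0.593
```

Run:
```python
from h import *
st([.554,.045,.235],-2.4)
a=cap('scene')
cv2.imwrite('pics/e.png',cv2.resize(a['frame'][150:320,250:480],(690,510))[:,:,::-1])
```

```text
t 4.53 p [0.5488 0.3966 0.2345] ty ang 2.25 z [-0.001 -0.001 -1.   ] J [-0.71  0.49  0.06  1.44 -0.03  1.21  0.96] F [-0.6 -0.2 -4. ] op 0.593
shift units [ 1.080e-01 -4.395e+00 -4.000e-03]
yaw units 0.6764333190689347
```

View pics/e.png

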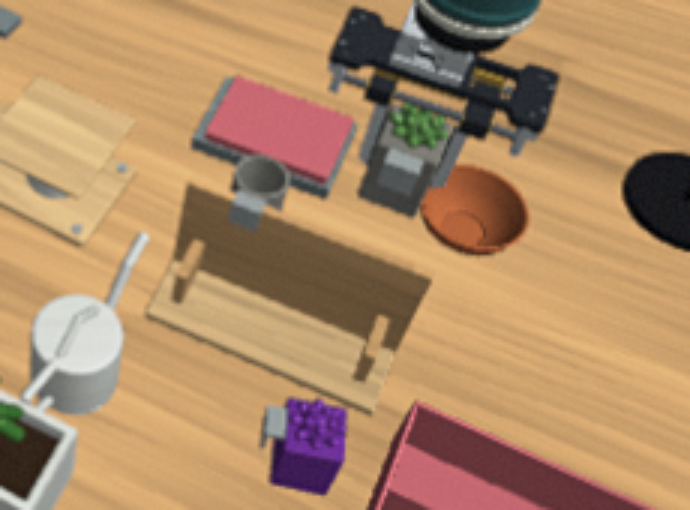

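The pot is held upright, clear of the board at (405,155), and the empty pot is still hanging at (262,180). Carrying it to the tray.

Call:
carry_out --pt "0 -0.25 0 0" --pt "0.02 -0.5 0 0" --pt "0.02 -0.6 0 0" --pt "0.02 -0.6 0 0" --pt "0.02 -0.6 0 0" --pt "0.02 -0.6 0 0" --pt "0 -0.6 0 0.2" --pt "0 -0.4 0 0.2" --pt "0 -0.24 0 0.28" --pt "0 0 0 0" --pt "0 0 0 0"

```text
time_s: 5.95
eef_pos: [0.5531, 0.0467, 0.2348]
eef_rot: [-0.0, 0.02, 1.0, 0.0]
wrist_force: [0.0, 0.3, -3.2]
opening: 0.593
```

Run:
```python
from h import *
st([.554,.045,.122],-2.4)
b=cap('top');X=cloud(b);hsv=cv2.cvtColor(b['frame'],cv2.COLOR_RGB2HSV)
a=cap('scene');XA=cloud(a);hs=cv2.cvtColor(a['frame'],cv2.COLOR_RGB2HSV)
for X,h in ((X,hsv),(XA,hs)):
  m=(h[...,0]>35)&(h[...,0]<85)&(h[...,1]>70)&(X[...,2]>.2)&(abs(X[...,1]-.045)<.06)&(abs(X[...,0]-.55)<.06)
  print('green',m.sum(),X[m].mean(0) if m.any() else 0, X[m].max(0) if m.any() else 0)
p=XA.reshape(-1,3); q=p[(abs(p[:,0]-.57)<.04)&(abs(p[:,1]-.045)<.025)&(p[:,2]>.12)&(p[:,2]<.3)]
print('lowest pot pts',np.percentile(q[:,2],[1,3,10]))
```

```text
t 5.95 p [0.5531 0.0467 0.2348] ty ang -2.34 z [-0.  0. -1.] J [-0.31  0.27  0.2   1.76 -0.06  1.12  1.44] F [ 0.   0.3 -3.2] op 0.593
shift units [-0.013 -0.021  1.411]
yaw units 0.008039148715846461
green 1684 [0.52850385 0.04221798 0.63417518] [0.57670665 0.09486903 0.65805129]
green 129 [0.56157406 0.04740497 0.30842904] [0.60499541 0.08187071 0.62130587]
lowest pot pts [0.21052182 0.21338037 0.22198984]
```

Call:
carry_out --pt "0 -0.02 0.2 0" --pt "0 0 0.4 0" --pt "0 0 0.4 0" --pt "0 0 0.25 0" --pt "0 0 0.1 0" --pt "0 0 0.04 0" --pt "0 0 0.02 0" --pt "0 0 0 0"

```text
time_s: 7.05
eef_pos: [0.5534, 0.044, 0.1227]
eef_rot: [0.0, 0.021, 1.0, 0.0]
wrist_force: [-0.2, 0.4, -3.4]
opening: 0.597
```

Call:
carry_out --pt "0 0 0.02 0" --pt "0 0 0.02 0" --pt "0 0 0 0"

```text
time_s: 7.42
eef_pos: [0.5531, 0.044, 0.119]
eef_rot: [-0.0, 0.021, 1.0, -0.0]
wrist_force: [0.0, -0.5, -3.5]
opening: 0.591
```

Call:
carry_out --pt "0 0 0.012 0" --pt "0 0 0.012 0" --pt "0 0 0 0"

```text
time_s: 7.8
eef_pos: [0.5535, 0.0441, 0.1177]
eef_rot: [0.0, 0.021, 1.0, 0.0]
wrist_force: [-1.1, 0.5, 4.4]
opening: 0.595
```

The force changed from -3.5 N to +4.4 N, so the pot is on the tray. I release and rise.

Call:
carry_out --pt "0 0 0 0" --pt "0 0 0 0" --pt "0 0 0 0" --pt "0 0 0 0" --pt "0 0 0 0" --pt "0 0 -0.15 0" --pt "0 0 -0.3 0" --pt "0 0 -0.4 0" --pt "0 0 -0.5 0" --pt "0 0 -0.4 0" --pt "0 0 0 0" --fingers 0

```text
time_s: 9.18
eef_pos: [0.5542, 0.0441, 0.2602]
eef_rot: [0.002, 0.021, 1.0, 0.0]
wrist_force: [-0.1, -0.3, -1.5]
opening: 1.004
```

Run:
```python
from h import *
st([.547,-.114,.26],-92.4)
a=cap('scene')
XA=cloud(a);p=XA.reshape(-1,3)
def f(n,m):
    q=p[m];r=cv2.minAreaRect(q[:,:2].astype(np.float32)*1000);print(n,m.sum(),q.mean(0).round(4),np.round(r[0]),np.round(r[1]),round(r[2],1))
def box(x0,x1,y0,y1,z0,z1): return (p>[x0,y0,z0]).all(1)&(p<[x1,y1,z1]).all(1)
f('rim',box(.48,.62,-.01,.1,.162,.178)); f('handle',box(.5,.6,-.16,-.08,.124,.136)); f('tray',box(.45,.65,-.05,.15,.082,.096))
cv2.imwrite('pics/f.png',cv2.resize(a['frame'][130:270,170:400],(690,420))[:,:,::-1])
```

```text
t 9.18 p [0.5542 0.0441 0.2602] ty ang -2.43 z [ 0.004  0.001 -1.   ] J [-0.31  0.24  0.21  1.73 -0.05  1.17  1.44] F [-0.1 -0.3 -1.5] op 1.004
shift units [ 6.000e-03 -1.978e+00  1.000e-03]
yaw units 13.084981746033836
rim 189 [0.5723 0.05   0.1689] [565.  46.] [55. 72.] 85.8
handle 27 [ 0.5488 -0.1131  0.1294] [ 548. -114.] [23. 16.] 66.9
tray 742 [0.5724 0.0576 0.0891] [554.  45.] [132. 133.] 87.3
```

View pics/f.png

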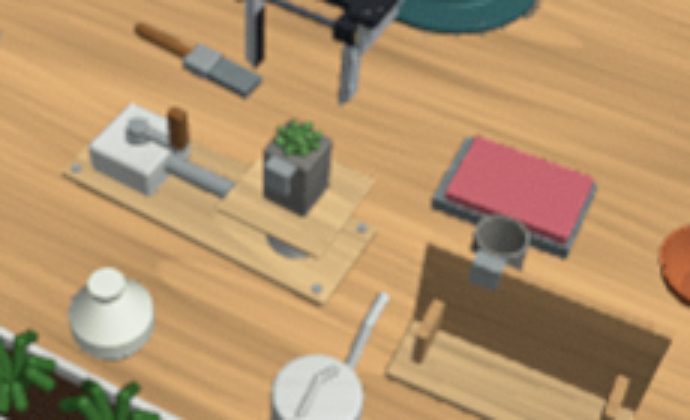

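The pot stands upright on the tray with its rim centre near (0.555,0.046), about 2 mm off centre. The crank grip is at (178,128) in the crop. Moving over the grip now, with the jaws turned tangential.

Call:
carry_out --pt "0 -0.3 0 0" --pt "0 -0.6 0 0" --pt "0 -0.6 0 0" --pt "0 -0.48 0 0" --pt "0 0 0 0.9" --pt "0 0 0 0.9" --pt "0 0 0 0.9" --pt "0 0 0 0.9" --pt "0 0 0 0.9" --pt "0 0 0 0.9" --pt "0 0 0 0.9" --pt "0 0 0 0.9" --pt "0 0 0 0.9" --pt "0 0 0 0.9" --pt "0 0 0 0.9" --pt "0 0 0 0.9" --pt "0 0 0 0.9" --pt "0 0 0 0.9" --pt "0 0 0 0.48" --pt "0 0 0 0"

```text
time_s: 11.72
eef_pos: [0.5461, -0.1141, 0.2565]
eef_rot: [-0.0, 0.721, 0.693, -0.001]
wrist_force: [0.1, -0.3, 0.1]
opening: 1.002
```

Run:
```python
from h import *
st([.547,-.1145,.088],-92.4)
c=cap('wrist');X=cloud(c);p=X.reshape(-1,3)
def f(n,m):
    q=p[m];r=cv2.minAreaRect(q[:,:2].astype(np.float32)*1000);print(n,m.sum(),q.mean(0).round(4),np.round(r[0]),np.round(r[1]),round(r[2],1))
def box(x0,x1,y0,y1,z0,z1): return (p>[x0,y0,z0]).all(1)&(p<[x1,y1,z1]).all(1)
f('handle',box(.5,.6,-.16,-.08,.126,.136))
f('hub',box(.5,.6,-.21,-.145,.069,.09))
```

```text
t 11.72 p [ 0.5461 -0.1141  0.2565] ty ang -92.34 z [-0.001 -0.    -1.   ] J [-0.29  0.28  0.54  1.74 -0.15  1.17  0.25] F [ 0.1 -0.3  0.1] op 1.002
shift units [-0.004  0.015  2.106]
yaw units 0.008975515189874578
handle 278 [ 0.5446 -0.1146  0.1306] [ 545. -115.] [22. 15.] 88.1
hub 437 [ 0.5424 -0.1674  0.0775] [ 542. -166.] [42. 24.] 88.6
```

The wrist view puts the grip at (0.545,-0.115), 22 x 15 mm with its top at 0.131. It sits directly under the tool.

Call:
carry_out --pt "0 0 0.3 0" --pt "0 0 0.5 0" --pt "0 0 0.5 0" --pt "0 0 0.45 0" --pt "0 0 0.25 0" --pt "0 0 0.1 0" --pt "0 0 0 0"

```text
time_s: 12.65
eef_pos: [0.5464, -0.1144, 0.0892]
eef_rot: [-0.0, 0.721, 0.693, -0.0]
wrist_force: [-0.6, -0.0, 0.3]
opening: 0.999
```

Call:
carry_out --pt "0 0 0 0" --pt "0 0 0 0" --pt "0 0 0 0" --pt "0 0 0 0" --pt "0 0 0 0" --pt "0 0 0 0" --pt "0 0 0 0" --pt "0 0 0 0" --pt "0 0 0 0" --fingers 1 --grip_force 30

```text
time_s: 13.78
eef_pos: [0.5461, -0.1142, 0.0891]
eef_rot: [-0.0, 0.722, 0.692, -0.0]
wrist_force: [-4.1, 0.5, 2.6]
opening: 0.169
```

Run:
```python
from h import *
o=st();R=Ro.from_quat(np.roll(o['eef_rot'],-1)).as_matrix();print(R.round(3))
```

```text
t 13.78 p [ 0.5461 -0.1142  0.0891] ty ang -92.38 z [-0.001  0.    -1.   ] J [-0.22  0.48  0.47  1.89 -0.28  0.84  0.36] F [-4.1  0.5  2.6] op 0.169
[[ 0.041  0.999 -0.001]
 [ 0.999 -0.041  0.   ]
 [ 0.    -0.001 -1.   ]]
```

The jaws stopped at 15.9 mm, the grip's width. Tool +y is the clockwise tangent and tool -x points inward. Starting to wind with a short test.

Call:
carry_out --pt "-0.001 0.045 0 0.5" --pt "-0.005 0.09 0 1" --pt "-0.005 0.09 0 1" --pt "-0.005 0.09 0 1" --pt "-0.005 0.09 0 1" --pt "-0.005 0.09 0 1" --pt "-0.005 0.09 0 1" --pt "-0.005 0.09 0 1"

```text
time_s: 14.78
eef_pos: [0.5923, -0.1393, 0.0891]
eef_rot: [0.0, 0.951, 0.308, -0.0]
wrist_force: [-6.0, -2.1, 2.8]
opening: 0.171
```

```bash
cat >> h.py <<'E'
def cr():
    o=st();R=Ro.from_quat(np.roll(o['eef_rot'],-1)).as_matrix();p=np.array(o['eef_pos'])
    ax=np.array([.5438,-.1745])
    d=p[:2]-ax;print('r',np.hypot(*d).round(4),'arm angle',((np.arctan2(d[0],d[1])-.042+1.565)%(2*np.pi)).round(3),'Ftool',(R.T@o['wrist_force']).round(1))
E
python3 - <<'E'
from h import *
cr()
E
```

```text
t 14.78 p [ 0.5923 -0.1393  0.0891] ty ang -144.16 z [-0.001 -0.    -1.   ] J [-0.31  0.61  0.67  1.77 -0.46  0.93 -0.39] F [-6.  -2.1  2.8] op 0.171
r 0.0599 arm angle 2.467 Ftool [-6.  -1.8 -2.8]
```

Forces stay small and the radius is as expected. Continuing.

Call:
carry_out --pt "-0.005 0.09 0 1" --pt "-0.005 0.09 0 1" --pt "-0.005 0.09 0 1" --pt "-0.005 0.09 0 1" --pt "-0.005 0.09 0 1" --pt "-0.005 0.09 0 1" --pt "-0.005 0.09 0 1" --pt "-0.005 0.09 0 1" --pt "-0.005 0.09 0 1" --pt "-0.005 0.09 0 1" --pt "-0.005 0.09 0 1" --pt "-0.005 0.09 0 1" --pt "-0.005 0.09 0 1" --pt "-0.005 0.09 0 1" --pt "-0.005 0.09 0 1" --pt "-0.005 0.09 0 1"

```text
time_s: 16.77
eef_pos: [0.5607, -0.2336, 0.0892]
eef_rot: [0.001, 0.798, -0.603, 0.001]
wrist_force: [-1.3, -7.3, -3.8]
opening: 0.169
```

Run:
```python
from h import *
cr()
```

```text
t 16.77 p [ 0.5607 -0.2336  0.0892] ty ang 105.82 z [-0.    -0.002 -1.   ] J [-0.4   0.82  1.1   1.78 -0.83  1.09 -1.86] F [-1.3 -7.3 -3.8] op 0.169
r 0.0614 arm angle 4.387 Ftool [6.7 3.2 3.9]
```

Call:
carry_out --pt "-0.005 0.09 0 1" --pt "-0.005 0.09 0 1" --pt "-0.005 0.09 0 1"

```text
time_s: 17.15
eef_pos: [0.5388, -0.2361, 0.0892]
eef_rot: [-0.001, -0.677, 0.736, -0.001]
wrist_force: [-3.1, -9.2, -2.4]
opening: 0.172
```

Run:
```python
from h import *
cr()
```

```text
t 17.15 p [ 0.5388 -0.2361  0.0892] ty ang 85.16 z [-0.001 -0.003 -1.   ] J [-0.43  0.84  1.18  1.83 -0.88  1.1  -2.15] F [-3.1 -9.2 -2.4] op 0.172
r 0.0618 arm angle 4.745 Ftool [9.4 2.3 2.5]
```

Joint 3 is at 1.18, near its 1.25 limit. I open, turn back half a turn about the grip and regrasp.

Call:
carry_out --pt "0 0 0 0" --pt "0 0 0 0" --pt "0 0 0 0" --pt "0 0 0 0" --pt "-0.015 0 0 -0.5" --pt "0 0 0 -1" --pt "0 0 0 -1" --pt "0 0 0 -1" --pt "0 0 0 -1" --pt "0 0 0 -1" --pt "0 0 0 -1" --pt "0 0 0 -1" --pt "0 0 0 -1" --pt "0 0 0 -1" --pt "0 0 0 -1" --pt "0 0 0 -1" --pt "0 0 0 -1" --fingers 0

```text
time_s: 19.27
eef_pos: [0.5399, -0.2331, 0.0893]
eef_rot: [0.0, 0.997, -0.073, 0.0]
wrist_force: [-0.8, -1.1, 0.3]
opening: 1.001
```

Call:
carry_out --pt "0 0 0 -1" --pt "0 0 0 -1" --pt "0 0 0 -1" --pt "0 0 0 -1" --pt "0 0 0 -1" --pt "0 0 0 -1" --pt "0 0 0 -1" --pt "0 0 0 -1" --pt "0 0 0 -1" --pt "0 0 0 -1" --pt "0 0 0 -1" --pt "0 0 0 -1" --pt "0 0 0 -1" --pt "0 0 0 -0.68" --pt "0 0 0 0"

```text
time_s: 21.15
eef_pos: [0.5398, -0.2333, 0.0893]
eef_rot: [0.0, 0.735, 0.678, 0.0]
wrist_force: [-0.5, 0.9, 0.5]
opening: 1.003
```

Run:
```python
from h import *
cr()
c=cap('wrist');X=cloud(c);p=X.reshape(-1,3)
q=p[(p[:,2]>.12)&(p[:,2]<.14)&(abs(p[:,0]-.539)<.035)&(abs(p[:,1]+.235)<.03)]
print(len(q)); 
if len(q)>5: print(q.mean(0),cv2.minAreaRect(q[:,:2].astype(np.float32)*1000))
b=cap('top');X=cloud(b);p=X.reshape(-1,3)
q=p[(p[:,2]>.1)&(p[:,2]<.16)&(abs(p[:,0]-.554)<.08)&(abs(p[:,1]-.045)<.08)]
print('tray z',np.median(q[:,2]))
```

```text
t 21.15 p [ 0.5398 -0.2333  0.0893] ty ang -94.59 z [ 0.  0. -1.] J [ 0.01  0.52  0.45  1.82 -0.29  0.87  0.52] F [-0.5  0.9  0.5] op 1.003
r 0.0589 arm angle 4.732 Ftool [ 0.8 -0.6 -0.5]
1204
[ 0.53749069 -0.23227573  0.12988045] ((537.2180786132812, -234.15101623535156), (21.292640686035156, 15.720863342285156), 85.3221435546875)
tray z 0.11741706285687846
```

The tray is at 0.117, so the crank is at 4.73 rad, which agrees. Regrasping. The tangent is now tool -y and inward is tool +x.

Call:
carry_out --pt "0 0 0 0" --pt "0 0 0 0" --pt "0 0 0 0" --pt "0 0 0 0" --pt "0 0 0 0" --pt "0 0 0 0" --pt "0 0 0 0" --pt "0 0 0 0" --pt "0.001 -0.045 0 0.5" --pt "0.005 -0.09 0 1" --pt "0.005 -0.09 0 1" --pt "0.005 -0.09 0 1" --pt "0.005 -0.09 0 1" --pt "0.005 -0.09 0 1" --pt "0.005 -0.09 0 1" --pt "0.005 -0.09 0 1" --pt "0.005 -0.09 0 1" --fingers 1

```text
time_s: 23.38
eef_pos: [0.4908, -0.2014, 0.0892]
eef_rot: [0.001, 0.973, 0.231, 0.0]
wrist_force: [5.3, -6.1, -9.4]
opening: 0.168
```

Run:
```python
from h import *
cr()
```

```text
t 23.38 p [ 0.4908 -0.2014  0.0892] ty ang -153.28 z [ 0.001 -0.001 -1.   ] J [-0.24  0.49  0.72  1.97 -0.43  0.84 -0.39] F [ 5.3 -6.1 -9.4] op 0.168
r 0.0594 arm angle 5.765 Ftool [2.  7.8 9.4]
```

Call:
carry_out --pt "0.005 -0.09 0 1" --pt "0.005 -0.09 0 1" --pt "0.005 -0.09 0 1" --pt "0.005 -0.09 0 1" --pt "0.005 -0.09 0 1" --pt "0.005 -0.09 0 1" --pt "0.005 -0.09 0 1" --pt "0.005 -0.09 0 1" --pt "0.005 -0.09 0 1" --pt "0.005 -0.09 0 1" --pt "0.005 -0.09 0 1" --pt "0.005 -0.09 0 1"

```text
time_s: 24.88
eef_pos: [0.5102, -0.1264, 0.0893]
eef_rot: [0.002, 0.883, -0.468, 0.002]
wrist_force: [4.0, -21.2, -15.6]
opening: 0.171
```

Run:
```python
from h import *
cr()
```

```text
t 24.88 p [ 0.5102 -0.1264  0.0893] ty ang 124.13 z [ 0.001 -0.005 -1.   ] J [-0.63  0.65  1.08  1.99 -0.71  0.94 -1.73] F [  4.  -21.2 -15.6] op 0.171
r 0.0587 arm angle 0.913 Ftool [19.7  8.6 15.7]
```

The side force has risen to about 21 N in -y. I check for contact before going on.

Run:
```python
from h import *
a=cap('scene'); b=cap('top')
XA=cloud(a);p=XA.reshape(-1,3)
def f(n,m):
    q=p[m]
    if len(q)<5: return print(n,len(q))
    r=cv2.minAreaRect(q[:,:2].astype(np.float32)*1000);print(n,len(q),q.mean(0).round(4),np.round(r[0]),np.round(r[1]),round(r[2],1))
def box(x0,x1,y0,y1,z0,z1): return (p>[x0,y0,z0]).all(1)&(p<[x1,y1,z1]).all(1)
f('tray',box(.45,.65,-.05,.15,.13,.146));f('rim',box(.5,.62,-.01,.1,.21,.23))
im=np.hstack([cv2.resize(a['frame'][70:270,150:350],(400,400)),cv2.resize(b['frame'][140:300,200:360],(400,400))])
cv2.imwrite('pics/g.png',im[:,:,::-1])
```

```text
tray 788 [0.5724 0.0576 0.1388] [554.  46.] [131. 134.] 87.2
rim 239 [0.5719 0.0504 0.2193] [565.  46.] [56. 76.] 86.5
```

View pics/g.png

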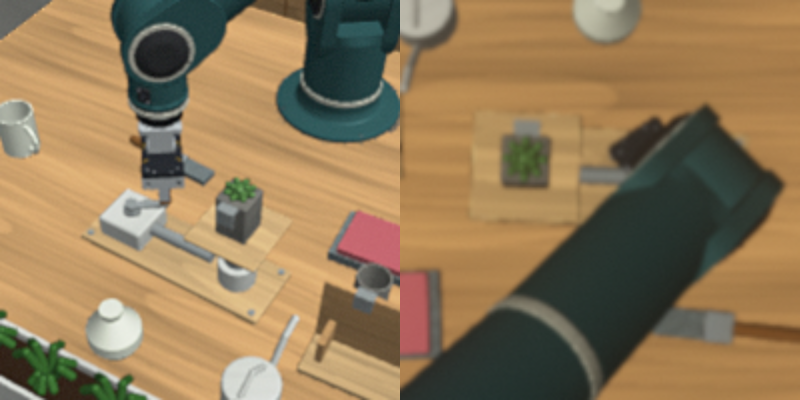

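There is no contact: the pot is still centred and upright at (240,205) left and (525,160) right, and the gripper is well clear. The tray is at 0.139, so the crank is at 7.17 rad. The force is radial miscentring, which releasing will relieve. Regrasping now.

Call:
carry_out --pt "0 0 0 0" --pt "0 0 0 0" --pt "0 0 0 0" --pt "0 0 0 0" --pt "0 0 0 -0.5" --pt "0 0 0 -1" --pt "0 0 0 -1" --pt "0 0 0 -1" --pt "0 0 0 -1" --pt "0 0 0 -1" --pt "0 0 0 -1" --pt "0 0 0 -1" --pt "0 0 0 -1" --pt "0 0 0 -1" --pt "0 0 0 -1" --pt "0 0 0 -1" --pt "0 0 0 -1" --fingers 0

```text
time_s: 27.1
eef_pos: [0.5101, -0.1237, 0.0893]
eef_rot: [0.0, 0.964, 0.264, 0.0]
wrist_force: [0.3, -0.5, -0.3]
opening: 1.005
```

Call:
carry_out --pt "0 0 0 -1" --pt "0 0 0 -1" --pt "0 0 0 -1" --pt "0 0 0 -1" --pt "0 0 0 -1" --pt "0 0 0 -1" --pt "0 0 0 -1" --pt "0 0 0 -1" --pt "0 0 0 -1" --pt "0 0 0 -1" --pt "0 0 0 -1" --pt "0 0 0 -1" --pt "0 0 0 -1" --pt "0 0 0 -0.68" --pt "0 0 0 0"

```text
time_s: 28.98
eef_pos: [0.51, -0.1239, 0.0892]
eef_rot: [0.0, 0.466, 0.885, 0.0]
wrist_force: [0.7, -0.4, 0.4]
opening: 0.996
```

Run:
```python
from h import *
cr()
c=cap('wrist');X=cloud(c);p=X.reshape(-1,3)
q=p[(p[:,2]>.125)&(p[:,2]<.135)&(abs(p[:,0]-.51)<.035)&(abs(p[:,1]+.126)<.03)]
print(len(q)); 
if len(q)>5:
  r=cv2.minAreaRect(q[:,:2].astype(np.float32)*1000);print(q.mean(0),r); st([r[0][0]/1000,r[0][1]/1000,.089])
```

```text
t 28.98 p [ 0.51   -0.1239  0.0892] ty ang -55.55 z [ 0.  0. -1.] J [-0.08  0.4   0.32  1.97 -0.17  0.79  0.93] F [ 0.7 -0.4  0.4] op 0.996
r 0.0608 arm angle 0.934 Ftool [-0.8  0.4 -0.4]
1139
[ 0.50787713 -0.12324286  0.13055492] ((508.70416259765625, -124.21493530273438), (15.607962608337402, 22.039318084716797), 33.998939514160156)
t 29.02 p [ 0.51   -0.1239  0.0892] ty ang -55.63 z [ 0. -0. -1.] J [-0.08  0.4   0.32  1.97 -0.17  0.79  0.93] F [-0.4  1.   0.2] op 0.996
shift units [ 0.006 -0.016  0.003]
```

Call:
carry_out --pt "0 0 0 0" --pt "0 0 0 0" --pt "0 0 0 0" --pt "0 0 0 0" --pt "0 0 0 0" --pt "0 0 0 0" --pt "0 0 0 0" --pt "0 0 0 0" --pt "-0.001 0.045 0 0.5" --pt "-0.005 0.09 0 1" --pt "-0.005 0.09 0 1" --pt "-0.005 0.09 0 1" --pt "-0.005 0.09 0 1" --pt "-0.005 0.09 0 1" --pt "-0.005 0.09 0 1" --pt "-0.005 0.09 0 1" --pt "-0.005 0.09 0 1" --pt "-0.005 0.09 0 1" --pt "-0.005 0.09 0 1" --pt "-0.005 0.09 0 1" --fingers 1

```text
time_s: 31.52
eef_pos: [0.5857, -0.1316, 0.0892]
eef_rot: [0.0, 0.923, 0.384, -0.001]
wrist_force: [-6.4, -6.3, 2.7]
opening: 0.17
```

Run:
```python
from h import *
cr()
```

```text
t 31.52 p [ 0.5857 -0.1316  0.0892] ty ang -134.85 z [-0.001 -0.001 -1.   ] J [-0.29  0.58  0.62  1.79 -0.42  0.91 -0.27] F [-6.4 -6.3  2.7] op 0.17
r 0.0599 arm angle 2.297 Ftool [-9.  -0.1 -2.6]
```

Call:
carry_out --pt "-0.005 0.09 0 1" --pt "-0.005 0.09 0 1" --pt "-0.005 0.09 0 1" --pt "-0.005 0.09 0 1" --pt "-0.005 0.09 0 1" --pt "-0.005 0.09 0 1" --pt "-0.005 0.09 0 1" --pt "-0.005 0.09 0 1" --pt "-0.005 0.09 0 1" --pt "-0.005 0.09 0 1" --pt "-0.005 0.09 0 1" --pt "-0.005 0.09 0 1" --pt "-0.005 0.09 0 1" --pt "-0.005 0.09 0 1"

```text
time_s: 33.28
eef_pos: [0.5825, -0.2214, 0.0893]
eef_rot: [0.001, 0.902, -0.431, 0.001]
wrist_force: [2.4, -10.8, -6.2]
opening: 0.169
```

Run:
```python
from h import *
cr()
```

```text
t 33.27 p [ 0.5825 -0.2214  0.0893] ty ang 128.93 z [ 0.001 -0.003 -1.   ] J [-0.36  0.78  1.    1.74 -0.75  1.05 -1.56] F [  2.4 -10.8  -6.2] op 0.169
r 0.0608 arm angle 3.974 Ftool [9.9 4.9 6.3]
```

Call:
carry_out --pt "0.005 0.09 0 1" --pt "0.005 0.09 0 1" --pt "0.0 0.09 0 1" --pt "0.0 0.045 0 0.5" --pt "0 0 0 0"

```text
time_s: 33.9
eef_pos: [0.5602, -0.2337, 0.0892]
eef_rot: [0.001, 0.793, -0.609, -0.0]
wrist_force: [-7.5, -3.3, 6.0]
opening: 0.174
```

Run:
```python
from h import *
cr()
```

```text
t 33.9 p [ 0.5602 -0.2337  0.0892] ty ang 105.02 z [-0.002 -0.001 -1.   ] J [-0.39  0.82  1.1   1.78 -0.82  1.08 -1.88] F [-7.5 -3.3  6. ] op 0.174
r 0.0614 arm angle 4.395 Ftool [ 1.2  8.1 -6. ]
```

Call:
carry_out --pt "0.0 0.04 0 0.45" --pt "0.0 0.03 0 0.35" --pt "0 0 0 0"

```text
time_s: 34.28
eef_pos: [0.5549, -0.235, 0.0892]
eef_rot: [0.001, 0.763, -0.646, -0.0]
wrist_force: [-7.7, -3.2, 4.3]
opening: 0.17
```

Run:
```python
from h import *
cr()
a=cap('scene');p=cloud(a).reshape(-1,3)
q=p[(abs(p[:,0]-.554)<.075)&(abs(p[:,1]-.045)<.075)&(p[:,2]>.155)&(p[:,2]<.18)]
h,e=np.histogram(q[:,2],bins=np.arange(.155,.18,.001));print(h,e[h.argmax()])
```

```text
t 34.27 p [ 0.5549 -0.235   0.0892] ty ang 99.54 z [-0.002 -0.001 -1.   ] J [-0.4   0.82  1.12  1.79 -0.84  1.09 -1.95] F [-7.7 -3.2  4.3] op 0.17
r 0.0615 arm angle 4.484 Ftool [ 1.9  8.1 -4.3]
[  0   0   0   0   0   0   0   0   2   4  14  23  57 123 179 156 130  62
  26   9   6   7   7   7] 0.169
```

Call:
carry_out --pt "0.0 0.03 0 0.33" --pt "0.0 0.03 0 0.33" --pt "0 0 0 0"

```text
time_s: 34.7
eef_pos: [0.5517, -0.2352, 0.0893]
eef_rot: [0.0, 0.738, -0.675, 0.001]
wrist_force: [3.8, -3.1, -1.3]
opening: 0.171
```

Run:
```python
from h import *
cr()
```

```text
t 34.7 p [ 0.5517 -0.2352  0.0893] ty ang 95.05 z [ 0.001 -0.001 -1.   ] J [-0.41  0.83  1.13  1.8  -0.85  1.09 -2.02] F [ 3.8 -3.1 -1.3] op 0.171
r 0.0612 arm angle 4.535 Ftool [ 3.4 -3.5  1.3]
```

Call:
carry_out --pt "0.0 0.03 0 0.33" --pt "0 0 0 0"

```text
time_s: 34.95
eef_pos: [0.5516, -0.2348, 0.0894]
eef_rot: [-0.001, 0.725, -0.689, 0.002]
wrist_force: [18.5, -4.8, -9.7]
opening: 0.181
```

Run:
```python
from h import *
cr()
a=cap('scene');p=cloud(a).reshape(-1,3)
q=p[(abs(p[:,0]-.554)<.075)&(abs(p[:,1]-.045)<.075)&(p[:,2]>.155)&(p[:,2]<.18)]
h,e=np.histogram(q[:,2],bins=np.arange(.155,.18,.001));print(h,e[h.argmax()],np.median(q[:,2]))
```

```text
t 34.95 p [ 0.5516 -0.2348  0.0894] ty ang 92.88 z [ 0.004 -0.002 -1.   ] J [-0.42  0.83  1.14  1.8  -0.86  1.09 -2.05] F [18.5 -4.8 -9.7] op 0.181
r 0.0608 arm angle 4.536 Ftool [  5.8 -18.2   9.7]
[  0   0   0   0   0   0   0   1   1   4   4  15  42  88 149 177 149 100
  42  15   5   6   3   8] 0.17 0.17057365331985186
```

The stop is reached: the grip no longer moves (10.82 rad), the resisting force is 18 N and the tray is at 0.171. Releasing and withdrawing upward.

Call:
carry_out --pt "0 -0.01 0 0" --pt "0 0 0 0" --pt "0 0 0 0" --pt "0 0 0 0" --pt "0 0 0 0" --pt "0 0 0 0" --pt "0 0 -0.2 0" --pt "0 0 -0.4 0" --pt "0 0 -0.5 0" --pt "0 0 -0.5 0" --pt "0 0 -0.5 0" --pt "0 0 0 0" --pt "0 0 0 0" --fingers 0

```text
time_s: 36.62
eef_pos: [0.5494, -0.235, 0.2572]
eef_rot: [-0.0, 0.724, -0.69, -0.0]
wrist_force: [-0.1, -0.2, 0.2]
opening: 0.998
```

Run:
```python
from h import *
cr()
a=cap('scene');p=cloud(a).reshape(-1,3)
def f(n,m):
    q=p[m]
    if len(q)<5: return print(n,len(q))
    r=cv2.minAreaRect(q[:,:2].astype(np.float32)*1000);print(n,len(q),q.mean(0).round(4),np.round(r[0]),np.round(r[1]),round(r[2],1))
def box(x0,x1,y0,y1,z0,z1): return (p>[x0,y0,z0]).all(1)&(p<[x1,y1,z1]).all(1)
f('tray',box(.45,.65,-.05,.15,.164,.178));f('rim',box(.5,.62,-.01,.1,.243,.259));f('handle',box(.5,.6,-.26,-.2,.125,.136));f('empty',box(.5,.6,.23,.32,.148,.16))
cv2.imwrite('pics/i.png',cv2.resize(a['frame'],(800,600))[:,:,::-1])
```

```text
t 36.62 p [ 0.5494 -0.235   0.2572] ty ang 92.79 z [ 0.  0. -1.] J [-0.47  0.6   1.22  1.65 -0.58  1.31 -2.25] F [-0.1 -0.2  0.2] op 0.998
r 0.0607 arm angle 4.572 Ftool [ 0.2  0.1 -0.2]
tray 803 [0.5728 0.0578 0.1706] [554.  45.] [133. 132.] 87.4
rim 203 [0.5732 0.0505 0.2499] [565.  45.] [56. 72.] 87.3
handle 21 [ 0.5539 -0.2308  0.1295] [ 554. -232.] [21. 13.] 84.0
empty 218 [0.5738 0.2756 0.1528] [566. 280.] [88. 73.] 77.8
```

View pics/i.png

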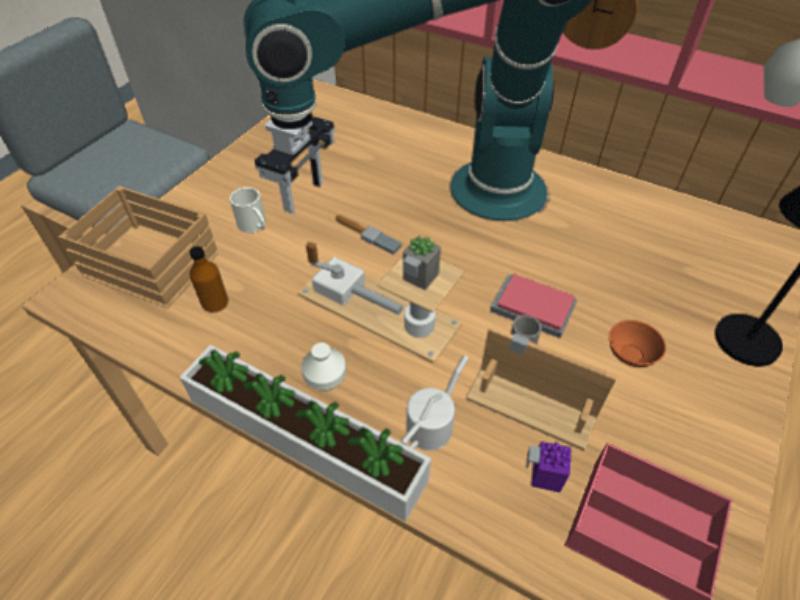

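Run:
```python
from h import *
c=cap('wrist');p=cloud(c).reshape(-1,3)
q=p[(p[:,2]>.126)&(p[:,2]<.136)&(abs(p[:,0]-.55)<.035)&(abs(p[:,1]+.235)<.03)]
r=cv2.minAreaRect(q[:,:2].astype(np.float32)*1000);print(len(q),r)
d=np.array(r[0])/1000-[.5438,-.1745];print(np.hypot(*d),(np.arctan2(d[0],d[1])-.042+1.565)+2*np.pi)
print(manip.sign_off())
```

```text
274 ((550.3159790039062, -234.5987091064453), (15.777388572692871, 21.916810989379883), 8.644281387329102)
0.06045091247152918 10.839778545687789
the job is handed in; nothing more can be done
None
```

The succulent's square pot now stands upright on the plant lift's tray, and the tray is wound all the way up. I handed the job in at about 37 s of the 72 s allowed.

I lifted the pot off the board and set it near the middle of the tray. I then wound the crank clockwise from about 1.57 rad to its stop, in three strokes with two regrasps.

**Last checks:**
- **Crank:** the wrist camera reads 10.84 rad against the stop at 10.8. At the end the handle stopped moving and resisted with about 18 N.
- **Tray:** its face is at 170.6 mm, and fully up is 171 mm.
- **Pot:** it is upright and within about 2 mm of the tray centre.
- **Everything else:** the empty round pot still hangs on the board, and the other things look undisturbed in the last picture. The gripper is open and touching nothing.

**Disagreements:**
- **Crank angle:** the scene camera alone gave about 10.77 rad. It also placed the handle about 3 mm off in x earlier, so I trusted the wrist camera and the stop force.
- **Side force:** it rose to about 21 N late in the second stroke. A picture showed no contact, and the force went away when I released the handle, so I put it down to the grip being slightly off centre.

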